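# Slide a brake-lining coupon under the spring clip of a measuring stage

### The job

Load the orange brake-lining coupon into the measuring stage: press the red thumb bar down with one fingertip to hold the spring clip open, and while it is held push the coupon along its guide with the other fingertip, under the black jaw, until it is fully home against the blue stop. Then let go of the bar so that the clip closes on the coupon, and move clear. Only press and push: never lift or tip the coupon, and leave everything else on the bench where it is.

Things in the scene. Friction and masses are not known exactly. Their poses are not given: they have to be found in the camera images.
- stage: Fixed measuring stage. Origin at bench level under the guide's centre line; x is the pushing direction (to the blue stop and dial), y towards the red thumb bar, z up. Aluminium deck x -150 to 85, y -28 to 28, top at z = 24 mm. Two guide rails 6 mm high, x -140 to 65, inner faces at y = -22.5 and 22.5 mm. Nothing on it stands above 45 mm at rest.
- stop_face (a point): Point on the near face of the blue stop, on the guide's centre line: stage (70, 0, 28) mm. The stop rises 14 mm above the deck. Behind it lies a dial indicator 58 mm across, centre at stage x = 141 mm, top 41 mm above the bench.
- clip (a joint): Angle (rad) of the rocking spring clip; hinge along stage x at y = 34, z = 36 mm. 0 is shut (nib 0.5 mm above deck); it grows as the bar is pressed and the nib rises about as far; limit 0.6. The nib clears the coupon from 0.27 (bar 9 mm down); shut on the coupon it reads 0.22. Bar force about 3 N at first, 7 N at 0.45. It springs shut when let go; pushing along x cannot open it.
- thumb_bar (a point): Top of the red thumb bar at mid-length; moves with the clip. Round, 10 mm thick, along stage x from -130 to 20 mm, at y = 66, top at z = 42 mm at rest, free to go down to deck level. At z = 28 mm (0.45 rad) fingertips at one height and about 70 mm apart can hold it and stand behind the coupon, 4 mm above the deck; a tip may slide along the bar.
- nib (a point): Middle of the underside of the black nib of the clip's jaw, which moves with the clip: 30 mm long in stage x (25 to 55 mm), 8 mm wide, on the guide's centre line. A steel arm carries it from the hinge.
- coupon_centre (a point): Centre (half-way up) of the coupon: loose flat plate 60 mm (its x, along stage x) by 40 mm by 8 mm thick, orange lining on a thin steel back, about 70 g, lying on the deck between the rails, before the jaw at the start. Home: its centre at stage (40, 0, 28) mm.
- coupon: The same coupon; origin at the centre of its underside.
Not all that is in view belongs to the job. Of the things that look like the coupon, the largest one is meant.

How it is judged (in metres and radians):
On the way, in this order (a step that is already met when the one before it is completed fails the run):
1. the spring clip is held open by a finger on it before the coupon is home (value of joint clip above 0.27 rad and contact force between the fingers and clip above 0.5 N and x of coupon_centre in the frame of stage below 0.03 m), for 0.2 s.
2. with the clip still held open by a finger, the coupon is pushed fully home under the jaw (value of joint clip above 0.27 rad and contact force between the fingers and clip above 0.5 N and x of coupon_centre in the frame of stage above 0.036 m and not (x of coupon_centre in the frame of stage above 0.043 m) and y of coupon_centre in the frame of stage between -0.005 and 0.005 m and z of coupon_centre in the frame of stage below 0.031 m and angle between the x axis of coupon_centre and the x axis of stage, either way round below 0.1 rad), for 0.1 s.
At the end, for the whole second after the job is handed in: The coupon lies flat on the deck between the rails within 4 mm of the stop, and the released clip presses on it (clip angle 0.15 to 0.27 rad, more than 1 N), at rest (x of coupon_centre in the frame of stage above 0.036 m and not (x of coupon_centre in the frame of stage above 0.043 m) and y of coupon_centre in the frame of stage between -0.005 and 0.005 m and z of coupon_centre in the frame of stage below 0.031 m and angle between the x axis of coupon_centre and the x axis of stage, either way round below 0.1 rad and value of joint clip between 0.15 and 0.27 rad and contact force between clip and coupon above 1 N and linear speed of coupon below 0.02 m/s); the robot touches nothing.
It fails at once if the coupon is lifted more than 6 mm off the deck or tipped (z of coupon_centre in the frame of stage above 0.034 m or angle between coupon_centre's own z axis and vertical above 0.15 rad).
It fails at once if another thing on the bench is moved more than 15 mm (distance of any of lug_nut, socket, marker_paint, weight_pliers, grease_tin, wrench, tread_gauge from where it was at the start of the episode above 0.015 m).
It also fails if it takes over 40 s, if anything falls off the work surface, if the arm or the gripper's body presses on something with over 40 N, if the wrist force passes 120 N, or if a joint passes its speed limit or range.

### The arm

A 6-joint arm with a two-finger parallel gripper is mounted at the origin on the work surface. World frame = base frame: x ahead of the robot, y to its left, z up, the work surface at z = 0. Lengths are in m, angles in degrees, forces in N, time in s.
With the tool pointing down it reaches from about 0.25 to 0.775 m from the base axis. Payload 4 kg.
Tool frame: the origin (TCP) lies on the centre line of the jaws, within the pads' length; the fingertips stand 14 mm ahead of it and the grasp point (between the pads) lies 5 mm behind it; x points along the fingers, y is the direction in which the jaws open and shut, and the axes are right-handed (so a half turn about x gives the same grasp; the last joint's range is limited). The gripper opens to 94 mm and grips with 3 to 60 N. Pads are 16 mm wide; open, the fingers measure 119 mm over their backs; the gripper's body (75 mm by 177 mm) begins 78 mm behind the grasp point.
Start: joints at [-79.303, 4.996, 78.535, -0, 96.463, -5.907], TCP at [0.157, -0.527, 0.22] pointing down, gripper open.
Joint ranges: [-177.83, 177.83], [-43.37, 116.18], [15.69, 146.23], [-61.86, 241.86], [9.47, 152.12], [-147.06, 147.06]. Speed limits (degrees/s): [159.86, 159.86, 180, 180, 180, 180].

### API

Orientations are given as a 3x3 rotation matrix whose columns are the frame's x, y, z axes.
In Python, from plant import r, vision, workorder gives the robot as it stands.
- The arm moves only by the shell command python3 -m creep 'ROWS' [FORCE]. ROWS is JSON, one flat list of numbers, 7 for each row, row after row: the shift along the world's x, y, z in m, then the turn, a rotation vector about the world's x, y, z in rad, then the opening, from -1 (shut) to 1 (fully open), so that 0 is half open. In form: [x, y, z, ax, ay, az, jaw, x, y, z, ax, ay, az, jaw, ...]. A call has 1 to 5 rows; each row is the pose to reach, as a shift and turn from the pose commanded when the call began; what a row does not reach only later rows make up. A row lasts 1/8 s, in which the tool goes at most 62.5 mm and 10.7 degrees, less where a joint would pass 70% of its speed; a pose out of reach is approached as far as the arm can. A call with a gripper value outside its range is refused whole. The fingers move at their own pace and stop on an object; FORCE is the grip in N (left out, the last holds). Time passes only in rows, so rows that repeat a pose let the fingers close. It gives the time, the measured TCP pose, the force and the opening at its end, in the units of the state.
- r.read_state(): the state, without advancing time (a new reading comes with each control period).
- vision.grab_frame(name): name is "scene" or "top"; returns (picture, depth): 400x640x3 uint8, red, green, blue; 400x640 float32, m along the optical axis (not along the pixel's ray), 0 where there is no reading.
- vision.camera_info(name): a dict with "K" (3x3 intrinsics, pixels), "camera_from_world" (4x4, takes a point from world to camera coordinates). Camera axes: x right, y down, z forward; pixel columns grow to the right and rows downward; lengths in m; the calibration is good to about 2 mm. A picture is of the moment at which its call begins. camera_info takes no time and is no camera call.
- workorder.job_done(): hands the job in, once; it reports no verdict.
The state is a dict: "clock": time; "joints": joint angles; "qd": joint speeds; "joint_torque": joint torques, N m; "tcp_pos": TCP position; "orientation": TCP orientation; "wrist_force": force on the tool from outside, world axes, zero at the start; "moment": the same for the moment, N m; "width": finger opening in m.
Only numpy, scipy, OpenCV 4.12 (cv2) and the standard library are available. Lean on these libraries where they do the work, as an engineer would, in place of code of your own. Each camera call takes 0.05 s, during which the arm holds its last target. There are 200 camera calls.

## Working session

There is one attempt and no reset: what is moved stays moved. The work goes in short steps, Python scripts to look and compute and a shell command to move; the robot and the scene stay as the last step left them, time stands still between calls to the robot, and variables do not carry over. Pictures are saved under pics/ and viewed, about 8 in all and at most 12, crops included, and the job is handed in when it is done.

```bash
ls; mkdir -p pics
python3 - <<'E'
from plant import r,vision
import cv2,numpy as np
for n in("top","scene"):
    p,d=vision.grab_frame(n); cv2.imwrite(f"pics/{n}0.png",p[:,:,::-1]); np.save(f"{n}0.npy",d)
    c=vision.camera_info(n); print(n,c["K"],c["camera_from_world"])
print(r.read_state())
E
```

```text
pics
top [[364.97086463   0.         321.9534858 ]
 [  0.         364.97086463 199.20889498]
 [  0.           0.           1.        ]] [[ 0.02607856 -0.99939749 -0.02290321  0.00777695]
 [-0.99589728 -0.02398763 -0.08725362  0.55303764]
 [ 0.08665165  0.02508469 -0.99592281  0.7122357 ]
 [ 0.          0.          0.          1.        ]]
scene [[496.33176636   0.         329.66956106]
 [  0.         496.33176636 197.47151973]
 [  0.           0.           1.        ]] [[-0.1600685   0.98698223  0.0156255   0.06510028]
 [ 0.65911955  0.11865267 -0.74261899 -0.33156331]
 [-0.73480575 -0.10857084 -0.66953184  1.30194617]
 [ 0.          0.          0.          1.        ]]
{'clock': 0.1, 'joints': array([-7.93014826e+01,  5.03620382e+00,  7.86130917e+01, -1.91755132e-03,
        9.64635675e+01, -5.90732276e+00]), 'qd': array([ 0.03532142, -0.07471219, -0.28735155,  0.00831378,  0.0078493 ,
       -0.08466319]), 'joint_torque': array([ 1.37934705e-03, -3.41251552e+01, -3.03302515e+01,  7.19945971e-02,
        3.04779969e-02, -1.05986389e-04]), 'tcp_pos': array([ 0.15708112, -0.52661736,  0.21843503]), 'orientation': array([[-3.98358249e-04,  2.85782078e-01, -9.58294550e-01],
       [ 1.92941544e-03, -9.58292623e-01, -2.85782305e-01],
       [-9.99998059e-01, -1.96279204e-03, -1.69648580e-04]]), 'wrist_force': array([-0.15767061,  0.6732854 ,  0.35837514]), 'moment': array([-0.01146418,  0.00157596,  0.00351926]), 'width': 0.09391752292067652}
```

View pics/top0.png

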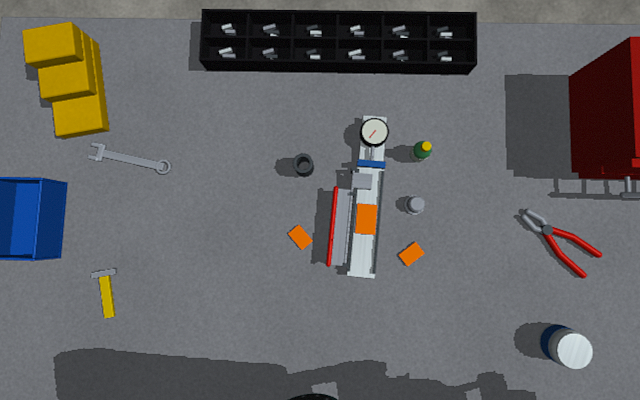

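View pics/scene0.png

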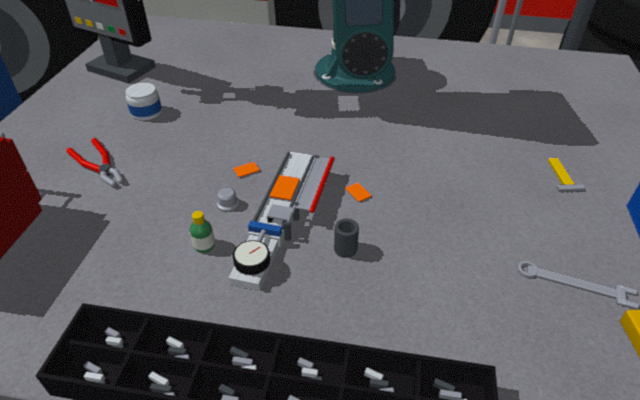

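Orange candidates in the top view are at (366,219), (300,237) and (411,253). The one at (366,219) is the largest and lies on the deck between the rails, so it is the coupon. I'll confirm that in a crop.

Run:
```python
import cv2
p=cv2.imread("pics/top0.png")[105:285,280:440]
cv2.imwrite("pics/c1.png",cv2.resize(p,None,fx=3.3,fy=3.3,interpolation=cv2.INTER_CUBIC))
```

```text
(no output)
```

View pics/c1.png

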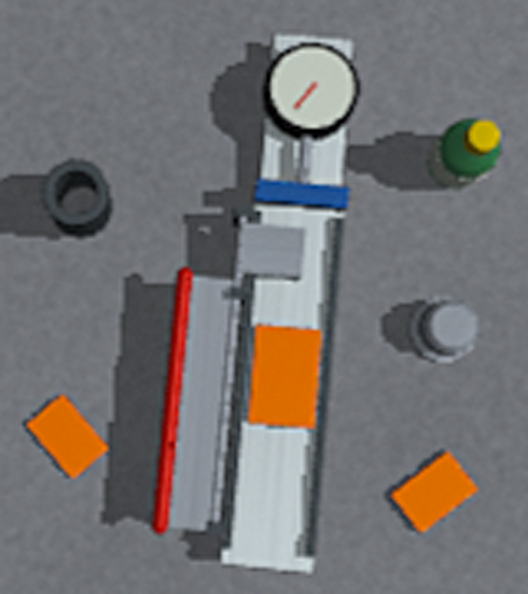

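The crop confirms it. The coupon spans crop (248,325)–(322,427), about 60x40 mm against about 35 mm for the other two. The red bar runs from (185,268) to (160,530), the dial centre is at (312,88), and the deck's front corners are (222,563) and (313,572). I'll fit the stage pose from these.

```bash
cat > h.py <<'E'
import numpy as np
from plant import r,vision
from scipy.optimize import least_squares
c=vision.camera_info("top");K=np.array(c["K"]);T=np.array(c["camera_from_world"])
def px(P): q=T[:3,:3]@P+T[:3,3]; q=K@q; return q[:2]/q[2]
def world(uv,z):
    d=T[:3,:3].T@np.linalg.solve(K,[uv[0],uv[1],1]); o=-T[:3,:3].T@T[:3,3]
    return o+d*(z-o[2])/d[2]
def cr(u,v): return np.array([u/3.3+280-.35,v/3.3+105-.35])
E
python3 - <<'E'
from h import *
F=[((186,268),(20,66,39)),((160,532),(-130,66,39)),((312,88),(141,0,41)),((222,563),(-150,28,24)),((313,572),(-150,-28,24)),((255,203),(70,28,38)),((347,208),(70,-28,38))]
def S(p,s):
    a=p[2]; s=np.array(s)/1000.
    return np.array([p[0]+np.cos(a)*s[0]-np.sin(a)*s[1],p[1]+np.sin(a)*s[0]+np.cos(a)*s[1],s[2]])
f=lambda p:np.concatenate([px(S(p,s))-cr(*uv) for uv,s in F])
s=least_squares(f,[.5,-.1,0],loss='soft_l1');p=s.x
print(p,np.degrees(p[2]));print(f(p).reshape(-1,2).round(2))
np.save("stage.npy",p)
R=np.array([[np.cos(p[2]),-np.sin(p[2])],[np.sin(p[2]),np.cos(p[2])]])
for uv in [(248,427),(316,427),(322,329),(254,325)]:
    w=world(cr(*uv),.032); print(uv,w.round(4),(R.T@(w[:2]-p[:2])*1000).round(1))
# depth check
d=np.load("top0.npy")
for uv in [(285,375),(270,500),(200,400),(174,400),(270,250),(300,195),(312,88),(450,325),(77,195)]:
    u,v=cr(*uv);z=d[int(round(v)),int(round(u))]
    P=T[:3,:3].T@(np.linalg.solve(K,[u,v,1])*z-T[:3,3]);print(uv,P.round(4),(R.T@(P[:2]-p[:2])*1000).round(1))
E
```

```text
[ 0.54959657 -0.06955174 -0.07114237] -4.076157769928798
[[-0.43  2.18]
 [ 0.21 -1.59]
 [-0.01 -0.19]
 [-0.39  0.43]
 [ 0.31  0.57]
 [ 0.01 -1.1 ]
 [ 0.25 -0.03]]
(248, 427) [ 0.4845 -0.0453  0.032 ] [-66.7  19.6]
(316, 427) [ 0.4855 -0.0858  0.032 ] [-62.7 -20.8]
(322, 329) [ 0.5444 -0.0887  0.032 ] [ -3.8 -19.4]
(254, 325) [ 0.5458 -0.0478  0.032 ] [-5.3 21.5]
(285, 375) [ 0.5161 -0.0666  0.0346] [-33.7   0.5]
(270, 500) [ 0.441  -0.0599  0.0232] [-109.     1.9]
(200, 400) [ 0.4998 -0.0161  0.0372] [-53.5  49.8]
(174, 400) [ 0.4993 -0.0005  0.0413] [-55.   65.3]
(270, 250) [ 0.5905 -0.056   0.0401] [39.8 16.5]
(300, 195) [ 0.6249 -0.0738  0.0366] [75.4  1.1]
(312, 88) [ 0.69   -0.0796  0.0406] [ 1.407e+02 -1.000e-01]
(450, 325) [ 0.5488 -0.1655  0.0309] [  6.  -95.8]
(77, 195) [ 0.629   0.0643 -0.0016] [ 69.7 139.1]
```

The fit agrees with the known sizes: dial at x=141 mm, bar at y=65 mm, and heights as specified. The coupon centre is at stage (-35, 0), with its rear edge near x=-65. The stage yaw is -4.08°. I'll put the jaw axis along stage y with a tip spacing of about 65 mm and go above TCP stage (-80, 31), which is world (0.472, -0.033).

```bash
python3 -m creep '[0.03,0.05,0,0,0,-0.07,0.1, 0.06,0.10,0,0,0,-0.14,0.1, 0.09,0.15,0,0,0,-0.21,0.1, 0.12,0.20,0,0,0,-0.28,0.1, 0.15,0.247,0,0,0,-0.361,0.1]' 20; python3 -m creep '[0.03,0.05,0,0,0,0,0.1, 0.06,0.10,0,0,0,0,0.1, 0.09,0.15,0,0,0,0,0.1, 0.12,0.20,0,0,0,0,0.1, 0.165,0.247,0,0,0,0,0.1]'; python3 -m creep '[0,0,-0.05,0,0,0,0.1,0,0,-0.1,0,0,0,0.1,0,0,-0.12,0,0,0,0.1,0,0,-0.12,0,0,0,0.1]'
python3 - <<'E'
from h import *
import cv2
s=r.read_state();p=np.load("stage.npy");a=p[2]
R=np.array([[np.cos(a),-np.sin(a)],[np.sin(a),np.cos(a)]])
print((R.T@(s['tcp_pos'][:2]-p[:2])*1000).round(1),s['tcp_pos'][2],np.degrees(np.arctan2(*s['orientation'][[1,0],1])),s['orientation'][:,0],s['width'],s['wrist_force'])
q,_=vision.grab_frame("scene");cv2.imwrite("pics/s1.png",cv2.resize(q[100:300,170:420,::-1],None,fx=3,fy=3,interpolation=cv2.INTER_CUBIC))
E
```

```text
clock: 0.72
tcp_pos: [0.3076, -0.2782, 0.2191]
orientation: [[-0.0, -0.074, -0.997], [0.0, -0.997, 0.074], [-1.0, -0.0, 0.0]]
wrist_force: [0.8, 0.5, -0.4]
width: 0.0522
clock: 1.35
tcp_pos: [0.4707, -0.033, 0.2196]
orientation: [[0.0, -0.071, -0.997], [-0.001, -0.997, 0.071], [-1.0, 0.001, -0.0]]
wrist_force: [-0.2, -1.3, -0.2]
width: 0.0516
clock: 1.85
tcp_pos: [0.4685, -0.0345, 0.097]
orientation: [[-0.006, -0.071, -0.997], [0.001, -0.997, 0.071], [-1.0, -0.001, 0.006]]
wrist_force: [0.3, -0.5, 0.5]
width: 0.0518
[-83.4  29.2] 0.09696342422714056 -94.06827385623342 [-0.00572005  0.00101008 -0.99998313] 0.05184120753957826 [ 0.32622756 -0.45497124  0.46008271]
```

View pics/s1.png

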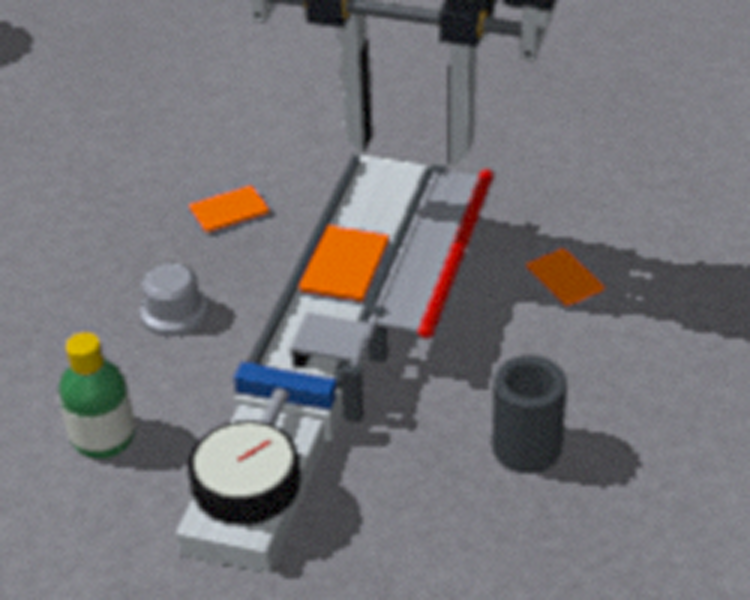

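The tips, at crop (362,145) and (458,160), are just above the near end of the stage, with the coupon ahead of them. I'll lower in steps.

```bash
cat > st.py <<'E'
from h import *
s=r.read_state();p=np.load("stage.npy");a=p[2]
R=np.array([[np.cos(a),-np.sin(a)],[np.sin(a),np.cos(a)]])
print((R.T@(s['tcp_pos'][:2]-p[:2])*1000).round(1),(s['tcp_pos'][2]*1000).round(1),'F stage',(R.T@s['wrist_force'][:2]).round(2),s['wrist_force'][2].round(2),'M',s['moment'].round(3),s['orientation'][:,0].round(3))
E
python3 -m creep '[0.001,0.002,-0.015,0,0,0,0.1,0.001,0.002,-0.032,0,0,0,0.1,0.001,0.002,-0.032,0,0,0,0.1,0.001,0.002,-0.032,0,0,0,0.1]'; python3 st.py; python3 -m creep '[0,0,-0.008,0,0,0,0.1,0,0,-0.016,0,0,0,0.1,0,0,-0.020,0,0,0,0.1,0,0,-0.020,0,0,0,0.1,0,0,-0.020,0,0,0,0.1]'; python3 st.py
```

```text
clock: 2.4
tcp_pos: [0.4715, -0.033, 0.0676]
orientation: [[0.0, -0.071, -0.997], [-0.0, -0.997, 0.071], [-1.0, 0.0, -0.0]]
wrist_force: [-0.5, 0.0, -0.4]
width: 0.0514
[-80.5  30.9] 67.6 F stage [-0.5  -0.03] -0.36 M [0.068 0.057 0.065] [ 0. -0. -1.]
clock: 3.02
tcp_pos: [0.4717, -0.033, 0.0483]
orientation: [[0.001, -0.071, -0.997], [-0.0, -0.997, 0.071], [-1.0, 0.0, -0.001]]
wrist_force: [-1.2, 0.7, 4.5]
width: 0.0513
[-80.3  30.9] 48.3 F stage [-1.24  0.61] 4.45 M [0.122 0.228 0.071] [ 0.001 -0.    -1.   ]
```

The tip is on the bar at 4.5 N. I'll lower 6 mm more to reach about 0.45 rad.

```bash
python3 -m creep '[0,0,-0.004,0,0,0,0.1,0,0,-0.006,0,0,0,0.1,0,0,-0.006,0,0,0,0.1,0,0,-0.006,0,0,0,0.1]'; python3 st.py
python3 - <<'E'
from h import *
import cv2
q,_=vision.grab_frame("scene");cv2.imwrite("pics/s2.png",cv2.resize(q[130:260,210:370,::-1],None,fx=4.5,fy=4.5,interpolation=cv2.INTER_CUBIC))
E
```

```text
clock: 3.52
tcp_pos: [0.4717, -0.0338, 0.0432]
orientation: [[0.001, -0.071, -0.997], [-0.002, -0.997, 0.071], [-1.0, 0.002, -0.001]]
wrist_force: [-2.5, -2.4, 9.7]
width: 0.0516
[-80.2  30.1] 43.2 F stage [-2.37 -2.54] 9.73 M [-0.07   0.626  0.081] [ 0.001 -0.002 -1.   ]
```

View pics/s2.png

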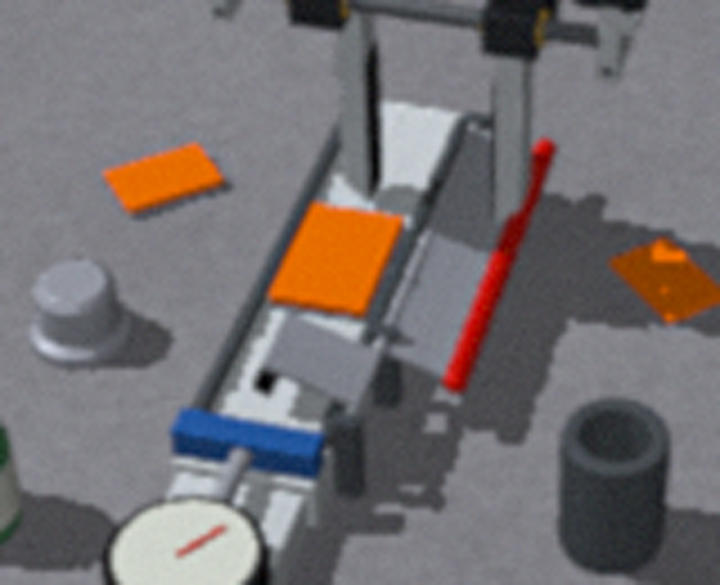

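The left tip, crop (370,190), is behind the coupon and low. The bar tip, (508,215), sits on the bar's inner flank, and the side force of -2.5 N agrees with that. I'll rise, open to 58 mm and press again.

```bash
python3 -m creep '[0,0,0.01,0,0,0,0.1,0,0,0.022,0,0,0,0.1,0,0,0.022,0,0,0,0.23,0,0,0.022,0,0,0,0.23]'; python3 st.py; python3 -m creep '[0,0,-0.008,0,0,0,0.23,0,0,-0.016,0,0,0,0.23,0,0,-0.022,0,0,0,0.23,0,0,-0.022,0,0,0,0.23,0,0,-0.022,0,0,0,0.23]'; python3 st.py
python3 - <<'E'
from h import *
import cv2
q,_=vision.grab_frame("scene");cv2.imwrite("pics/s3.png",cv2.resize(q[130:260,210:370,::-1],None,fx=4.5,fy=4.5,interpolation=cv2.INTER_CUBIC))
E
```

```text
clock: 4.08
tcp_pos: [0.471, -0.0328, 0.063]
orientation: [[-0.001, -0.071, -0.997], [0.0, -0.997, 0.071], [-1.0, 0.0, 0.001]]
wrist_force: [-0.0, 0.6, 0.3]
width: 0.0572
[-81.  31.] 63.0 F stage [-0.08  0.61] 0.29 M [0.008 0.003 0.058] [-0.001  0.    -1.   ]
clock: 4.7
tcp_pos: [0.4714, -0.0338, 0.0421]
orientation: [[-0.0, -0.071, -0.997], [-0.002, -0.997, 0.071], [-1.0, 0.002, 0.0]]
wrist_force: [-1.9, -1.9, 7.9]
width: 0.0582
[-80.6  30.1] 42.1 F stage [-1.8  -2.04] 7.86 M [-0.192  0.474  0.125] [-0.    -0.002 -1.   ]
```

View pics/s3.png

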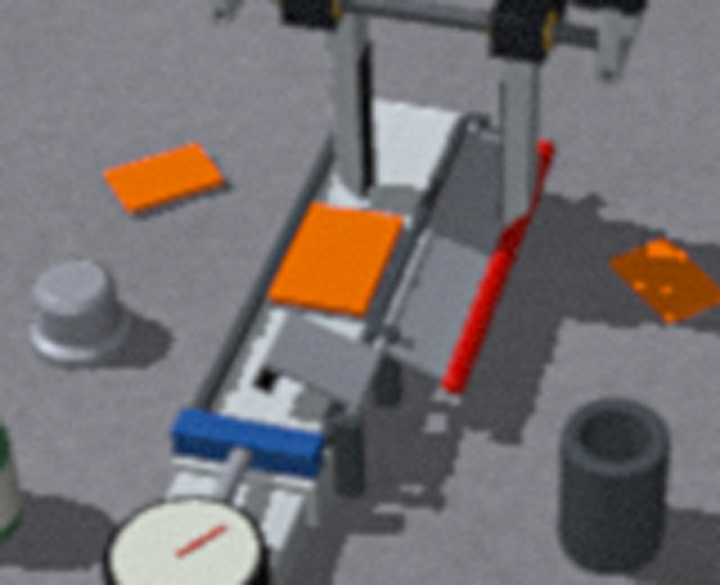

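The tip is now on top of the bar: 7.9 N with the tip at z≈28 mm, as described for about 0.45 rad, and the jaw is visibly raised. Next I'll push along stage x, world direction (0.9975, -0.071). About 82 mm is needed in all.

```bash
python3 -m creep '[0.008,-0.0006,0,0,0,0,0.23,0.016,-0.0011,0,0,0,0,0.23,0.024,-0.0017,0,0,0,0,0.23,0.032,-0.0023,0,0,0,0,0.23,0.040,-0.0028,0,0,0,0,0.23]'; python3 st.py; python3 -m creep '[0.008,-0.0006,0,0,0,0,0.23,0.016,-0.0011,0,0,0,0,0.23,0.024,-0.0017,0,0,0,0,0.23,0.030,-0.0021,0,0,0,0,0.23,0.030,-0.0021,0,0,0,0,0.23]'; python3 st.py
python3 - <<'E'
from h import *
import cv2
q,_=vision.grab_frame("scene");a=cv2.resize(q[130:260,210:370,::-1],None,fx=3.6,fy=3.6,interpolation=cv2.INTER_CUBIC)
cv2.imwrite("pics/s4.png",a)
E
```

```text
clock: 5.38
tcp_pos: [0.5077, -0.0371, 0.0409]
orientation: [[-0.01, -0.07, -0.997], [-0.003, -0.998, 0.07], [-1.0, 0.004, 0.01]]
wrist_force: [-9.8, -5.1, 10.7]
width: 0.0579
[-44.1  29.3] 40.9 F stage [-9.41 -5.74] 10.7 M [-0.55   2.     0.261] [-0.01  -0.003 -1.   ]
clock: 6.0
tcp_pos: [0.5386, -0.0394, 0.0412]
orientation: [[-0.008, -0.071, -0.997], [-0.003, -0.997, 0.071], [-1.0, 0.004, 0.007]]
wrist_force: [-8.7, -3.4, 8.5]
width: 0.0578
[-13.1  29.2] 41.2 F stage [-8.44 -4.  ] 8.53 M [-0.498  1.566  0.216] [-0.008 -0.003 -1.   ]
```

View pics/s4.png

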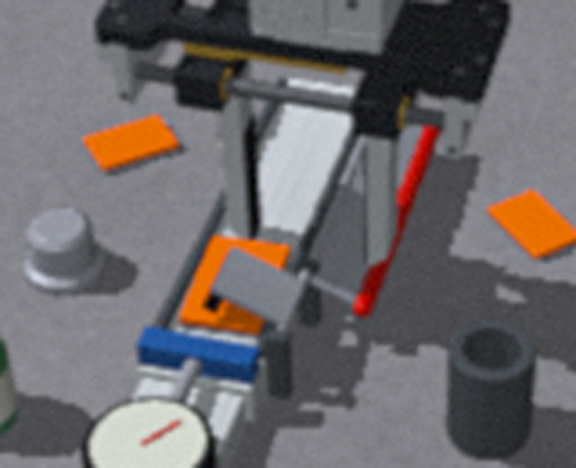

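The coupon is sliding straight under the raised jaw, with its front edge near crop (225,330) just short of the blue stop. About 15 mm remains, which I'll take gently while watching the force.

```bash
python3 -m creep '[0.005,0.0007,0,0,0,0,0.23,0.010,0.0004,0,0,0,0,0.23,0.013,0.0002,0,0,0,0,0.23,0.013,0.0002,0,0,0,0,0.23]'; python3 st.py;  python3 -m creep '[0.002,-0.0001,0,0,0,0,0.23,0.004,-0.0003,0,0,0,0,0.23,0.004,-0.0003,0,0,0,0,0.23]'; python3 st.py
```

```text
clock: 6.55
tcp_pos: [0.5509, -0.0402, 0.0412]
orientation: [[-0.009, -0.071, -0.997], [-0.005, -0.997, 0.071], [-1.0, 0.006, 0.009]]
wrist_force: [-8.9, -6.3, 10.9]
width: 0.0577
[-0.8 29.4] 41.2 F stage [-8.38 -6.95] 10.88 M [-0.89   1.817  0.302] [-0.009 -0.005 -1.   ]
clock: 6.92
tcp_pos: [0.5538, -0.0404, 0.0412]
orientation: [[-0.011, -0.071, -0.997], [-0.005, -0.997, 0.071], [-1.0, 0.005, 0.011]]
wrist_force: [-10.5, -5.7, 11.4]
width: 0.0577
[ 2.2 29.3] 41.2 F stage [-10.09  -6.39] 11.44 M [-0.901  2.34   0.121] [-0.011 -0.005 -1.   ]
```

```bash
python3 -m creep '[0.001,-0.0001,0,0,0,0,0.23,0.002,-0.0001,0,0,0,0,0.23,0.002,-0.0001,0,0,0,0,0.23]'; python3 st.py
python3 - <<'E'
from h import *
import cv2
q,_=vision.grab_frame("scene");cv2.imwrite("pics/s5.png",cv2.resize(q[180:260,230:330,::-1],None,fx=7,fy=7,interpolation=cv2.INTER_CUBIC))
E
```

```text
clock: 7.3
tcp_pos: [0.5541, -0.0405, 0.0411]
orientation: [[-0.015, -0.071, -0.997], [-0.005, -0.997, 0.071], [-1.0, 0.006, 0.015]]
wrist_force: [-16.9, -5.9, 14.1]
width: 0.0571
[ 2.5 29.3] 41.1 F stage [-16.47  -7.1 ] 14.14 M [-0.928  3.138  0.108] [-0.015 -0.005 -1.   ]
```

View pics/s5.png

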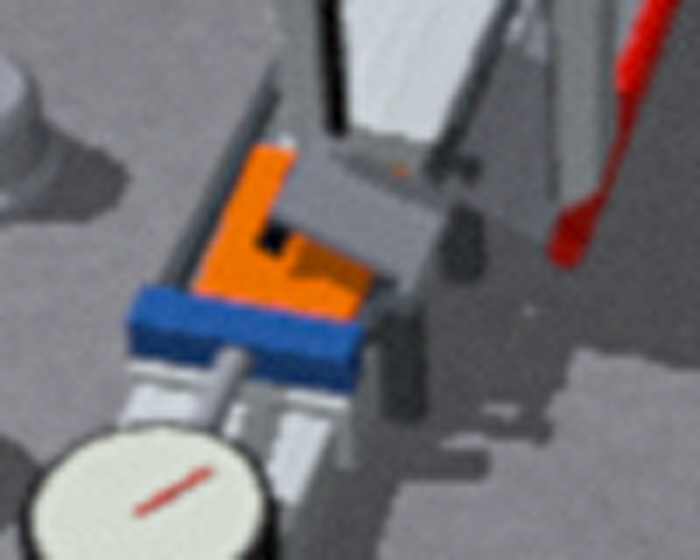

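The force jumped by 6 N with no further motion at TCP x≈2.5 mm (home is about 2), and the picture shows the coupon's front edge against the blue stop at (190–360, 295–320). It is home. I'll back off 10 mm, rise, and check.

```bash
python3 -m creep '[-0.005,0.0004,0,0,0,0,0.23,-0.010,0.0007,0,0,0,0,0.23,-0.010,0.0007,0,0,0,0,0.23]'; python3 st.py; python3 -m creep '[-0.01,0.0007,0.005,0,0,0,0.23,-0.01,0.0007,0.012,0,0,0,0.23,-0.01,0.0007,0.03,0,0,0,0.23,-0.01,0.0007,0.07,0,0,0,0.23,-0.01,0.0007,0.12,0,0,0,0.23]';python3 -m creep '[-0.04,0,0.04,0,0,0,0.23,-0.08,0,0.05,0,0,0,0.23,-0.12,0,0.05,0,0,0,0.23,-0.15,0,0.05,0,0,0,0.23,-0.15,0,0.05,0,0,0,0.23]'; python3 st.py
python3 - <<'E'
from h import *
import cv2
q,_=vision.grab_frame("scene");t,_=vision.grab_frame("top")
cv2.imwrite("pics/e.png",np.hstack([cv2.resize(q[150:250,230:330,::-1],(400,400),interpolation=cv2.INTER_CUBIC),cv2.resize(t[140:240,320:420,::-1],(400,400),interpolation=cv2.INTER_CUBIC)]))
E
```

```text
clock: 7.72
tcp_pos: [0.5532, -0.0398, 0.0438]
orientation: [[0.007, -0.072, -0.997], [-0.005, -0.997, 0.072], [-1.0, 0.004, -0.008]]
wrist_force: [2.4, -5.7, 7.3]
width: 0.0576
[ 1.4 29.9] 43.8 F stage [ 2.79 -5.51] 7.33 M [-0.721 -0.4   -0.071] [ 0.007 -0.005 -1.   ]
clock: 8.35
tcp_pos: [0.5396, -0.0362, 0.1619]
orientation: [[-0.003, -0.071, -0.997], [0.001, -0.997, 0.071], [-1.0, -0.0, 0.003]]
wrist_force: [0.8, 0.0, -0.2]
width: 0.0577
clock: 8.98
tcp_pos: [0.3896, -0.0364, 0.2127]
orientation: [[0.002, -0.071, -0.997], [-0.0, -0.997, 0.071], [-1.0, 0.0, -0.002]]
wrist_force: [0.7, -0.2, 0.0]
width: 0.058
[-161.9   21.7] 212.7 F stage [ 0.73 -0.19] 0.03 M [-0.026 -0.002 -0.01 ] [ 0.002 -0.    -1.   ]
```

View pics/e.png

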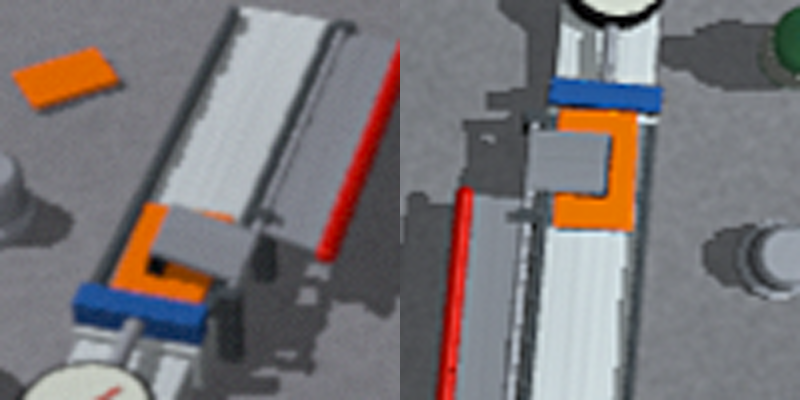

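The coupon is against the stop in both views, with the jaw resting on it. I'll check the rear edge numerically: it lies at right panel (553,229)–(634,231).

Run:
```python
from h import *
p=np.load("stage.npy");a=p[2];R=np.array([[np.cos(a),-np.sin(a)],[np.sin(a),np.cos(a)]])
for u,v,z in [(553,227,.032),(634,231,.032),(549,104,.038),(660,109,.038)]:
    w=world((320+(u-400)/4-.37,140+v/4-.37),z);print((R.T@(w[:2]-p[:2])*1000).round(1))
```

```text
[ 8.4 20.2]
[ 10.2 -20. ]
[68.9 28. ]
[ 71.5 -27. ]
```

The rear edge is at x≈9.3 mm, so the centre is at about 39.3 (36–43 needed), y≈0. I'm handing in.

```bash
python3 -c "
from plant import workorder;print(workorder.job_done())"
```

```text
the job is handed in; nothing more can be done
None
```

I loaded the coupon and handed the job in at about 9 s of robot time, well inside the 40 s limit. The hand-in gave no verdict.

**What I did:** One fingertip held the red bar down while the other pushed the coupon about 75 mm under the jaw. At the blue stop the push force rose by 6 N with no further movement. I then backed off, let go of the bar so the clip shut, and moved the arm clear.

**Last checks:**
- **Position:** the top picture puts the coupon's centre at about x = 39 mm, y = 0 in the stage frame. Home is 40 mm, and 36–43 mm is allowed.
- **Squareness:** the coupon measures about 0.04 rad off square, and the stop edge read a similar slant, so this is probably measuring error. The limit is 0.1 rad.
- **Clip:** both pictures show the jaw resting on the coupon. I did not measure the clip angle or its force on the coupon; both are judged only from the pictures.
- **Robot and bench:** the wrist force was near zero with the arm clear. I saw nothing else moved in the views I took, but I did not measure the other items.

**What went wrong on the way:** the first press landed on the inner side of the bar, with a side force of about 2.5 N. I lifted off, widened the fingers to 58 mm and pressed again. In the first moment of backing off the tool moved only about 1 mm of the 10 mm commanded, probably because of friction on the bar. The coupon was still in place afterwards.

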